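# Load the analyser cassette in rack order

## Robot

A 6-joint arm with a two-finger parallel gripper is mounted at the origin on the work surface. World frame = base frame: x ahead of the robot, y to its left, z up, the work surface at z = 0. Lengths are in m, angles in rad, forces in N, time in s.
With the tool pointing down it reaches from about 0.275 to 0.75 m from the base axis. Payload 10.2 kg.
Tool frame: the origin (TCP) lies on the centre line of the jaws, within the pads' length; the fingertips stand 14 mm ahead of it and the grasp point (between the pads) lies 5 mm behind it; z points along the fingers, y is the line along which they close (so a half turn about z gives the same grasp; the last joint's range is limited). The gripper opens to 88 mm and grips with 3 to 60 N. Pads are 18 mm wide; open, the fingers measure 123 mm over their backs; the gripper's body (75 mm by 187 mm) begins 45 mm behind the grasp point.
Start: joints at [-1.369, 0.313, 1.498, -0, 1.331, -0.223], TCP at [0.216, -0.478, 0.23] pointing down, gripper open.
Joint ranges: [-2.94, 2.94], [-0.97, 2.17], [0.19, 2.56], [-1.23, 4.37], [0.02, 3.11], [-2.88, 2.88]. Speed limits (rad/s): [2.39, 2.39, 3.01, 3.14, 3.14, 3.14].

## Interface

Orientations are given as [roll, pitch, yaw] about the fixed x, y, z axes, in that order (R = Rz(yaw) Ry(pitch) Rx(roll)).
In Python, from workcell import observe, cams, sign_off gives the robot as it stands.
- The arm moves only by the tool drive_tool, never from a script. Its arguments are lists of equal length, an entry for each row: "rotation": the turn, a rotation vector about the tool's x, y, z in rad, a list of three; "xyz": the shift along the tool's x, y, z in mm, a list of three; "hand": the finger opening in mm, from 0 to 88.1. In form: {"rotation": [[wx, wy, wz], ...], "xyz": [[x, y, z], ...], "hand": [hand, ...]}. A call has exactly 8 rows; each row is the pose to reach, as a shift and turn from the pose commanded when the call began, along the tool's axes at that moment; what a row does not reach only later rows make up. A row lasts 1/12 s, in which the tool goes at most 41.7 mm and 7.16 degrees, less where a joint would pass 70% of its speed; a pose out of reach is approached as far as the arm can. A call with a gripper value outside its range is refused whole. The fingers move at their own pace and stop on an object; "grip_force" is the grip in N (left out, the last holds). Time passes only in rows, so rows that repeat a pose let the fingers close, or fill a call up. It gives the time, the measured TCP pose, the force, the opening and the grip force at its end, in the units of the state.
- observe(): the state, without advancing time (a new reading comes with each control period).
- cams.capture(name): name is "scene" or "top"; returns the picture (480x640x3 uint8, blue, green, red); there is no depth.
- cams.camera_model(name): a dict with "intrinsics" (3x3 intrinsics, pixels), "R" (3x3) and "t" (3): a world point X has camera coordinates R X + t. Camera axes: x right, y down, z forward; pixel columns grow to the right and rows downward; lengths in m; the calibration is good to about 2 mm. A picture is of the moment at which its call begins. camera_model takes no time and is no camera call.
- sign_off(): hands the job in; it is judged then, once.
The state is a dict: "t": time; "q": joint angles; "joint_vel": joint speeds; "tau": joint torques, N m; "position": TCP position; "eef_rot": TCP orientation; "ft_force": force on the tool from outside, world axes, zero at the start; "moment": the same for the moment, N m; "gripper_width": finger opening in m; "grasp_force": force on a finger pad.
Only numpy, scipy, OpenCV 4.12 (cv2) and the standard library are available. Lean on these libraries where they do the work, as an engineer would, in place of code of your own. Each camera call takes 0.05 s, during which the arm holds its last target. There are 200 camera calls.

## Task

Load the grey analyser cassette with the four white sample vials from the storage rack, keeping their order counted from the black ends: the sample nearest the rack's black end goes into the pocket next to the cassette's black head, the next one into the next pocket, and so on. Set each vial down upright on its pocket's floor, not dropped, and leave the amber duplicates standing undisturbed in the rack.

Things in the scene. Friction and masses are not known exactly. Their poses are not given: they have to be found in the camera images.
- sample_red: Sample vial: white plastic body, plain red screw cap (whole cap top red). Upright, 75 mm tall; body 24 mm diameter to 51 mm height, then a neck, cap 26 mm diameter from 58 to 75 mm. 30 to 65 g. Origin: centre of its underside, z up. Starts in one of the four places of the rack's sample row. Grip its cap from above.
- sample_yellow: Sample vial: white plastic body, plain yellow screw cap (whole cap top yellow). Upright, 75 mm tall; body 24 mm diameter to 51 mm height, then a neck, cap 26 mm diameter from 58 to 75 mm. 30 to 65 g. Origin: centre of its underside, z up. Starts in one of the four places of the rack's sample row. Grip its cap from above.
- sample_green: Sample vial: white plastic body, plain green screw cap (whole cap top green). Upright, 75 mm tall; body 24 mm diameter to 51 mm height, then a neck, cap 26 mm diameter from 58 to 75 mm. 30 to 65 g. Origin: centre of its underside, z up. Starts in one of the four places of the rack's sample row. Grip its cap from above.
- sample_blue: Sample vial: white plastic body, plain blue screw cap (whole cap top blue). Upright, 75 mm tall; body 24 mm diameter to 51 mm height, then a neck, cap 26 mm diameter from 58 to 75 mm. 30 to 65 g. Origin: centre of its underside, z up. Starts in one of the four places of the rack's sample row. Grip its cap from above.
- duplicate_red: Retained duplicate of the red sample: amber glass vial, black cap with a 17 mm red disc on top. Same size as the samples, 60 g, loose. Origin: centre of its underside. Stands in the rack's other row, 66 mm beside the red sample's starting place; stays there.
- duplicate_yellow: Retained duplicate of the yellow sample: amber glass vial, black cap with a 17 mm yellow disc on top. Same size as the samples, 60 g, loose. Origin: centre of its underside. Stands in the rack's other row, 66 mm beside the yellow sample's starting place; stays there.
- duplicate_green: Retained duplicate of the green sample: amber glass vial, black cap with a 17 mm green disc on top. Same size as the samples, 60 g, loose. Origin: centre of its underside. Stands in the rack's other row, 66 mm beside the green sample's starting place; stays there.
- duplicate_blue: Retained duplicate of the blue sample: amber glass vial, black cap with a 17 mm blue disc on top. Same size as the samples, 60 g, loose. Origin: centre of its underside. Stands in the rack's other row, 66 mm beside the blue sample's starting place; stays there.
- rack: White fixed storage rack, 215 x 124 mm, two rows of four 30 mm holes; its -x end plate is black. Origin: under its middle, on the bench; x along the rows, away from the black end. Holes at x = -69, -23, 23, 69 mm; samples at y = -33, duplicates at y = +33 mm. Vial floor 5 mm, top plate 40 mm, end plates 56 mm above bench. Gaps between caps: 20 mm in a row, 40 mm across: close the fingers along y.
- cassette: Light grey fixed cassette, 188 x 50 mm, one row of four open square pockets, empty at the start; black head (30 mm long, 41 mm high) at its +x end. Origin: on the bench under the middle of the row; x along the row, to the black head. Pocket centres at x = 69, 23, -23, -69 mm (from the black head), y = 0; 42 mm square inside, floor 4 mm and wall tops 36 mm above the bench, walls 4 mm thick.

How it is judged:
At the end, for the whole second after the job is handed in: Each sample is released in the pocket whose number from the black head equals its starting place from the rack's black end (beside its duplicate): within 13 mm of the centre, underside within 6 mm of the floor, within 0.15 rad of upright, at rest; duplicates still in their holes (((x of duplicate_red in the frame of rack between -0.081 and -0.057 m and x of sample_red in the frame of cassette between 0.056 and 0.082 m) or (x of duplicate_red in the frame of rack between -0.035 and -0.011 m and x of sample_red in the frame of cassette between 0.01 and 0.036 m) or (x of duplicate_red in the frame of rack between 0.011 and 0.035 m and x of sample_red in the frame of cassette between -0.036 and -0.01 m) or (x of duplicate_red in the frame of rack between 0.057 and 0.081 m and x of sample_red in the frame of cassette between -0.082 and -0.056 m)) and y of sample_red in the frame of cassette between -0.013 and 0.013 m and z of sample_red in the frame of cassette between -0.002 and 0.01 m and angle between each of sample_red, sample_yellow, sample_green, sample_blue's own z axis and vertical below 0.15 rad and linear speed of each of sample_red, sample_yellow, sample_green, sample_blue below 0.02 m/s and y of duplicate_red in the frame of rack between 0.021 and 0.045 m and z of each of duplicate_red, duplicate_yellow, duplicate_green, duplicate_blue in the frame of rack below 0.012 m and angle between each of duplicate_red, duplicate_yellow, duplicate_green, duplicate_blue's own z axis and vertical below 0.25 rad and ((x of duplicate_yellow in the frame of rack between -0.081 and -0.057 m and x of sample_yellow in the frame of cassette between 0.056 and 0.082 m) or (x of duplicate_yellow in the frame of rack between -0.035 and -0.011 m and x of sample_yellow in the frame of cassette between 0.01 and 0.036 m) or (x of duplicate_yellow in the frame of rack between 0.011 and 0.035 m and x of sample_yellow in the frame of cassette between -0.036 and -0.01 m) or (x of duplicate_yellow in the frame of rack between 0.057 and 0.081 m and x of sample_yellow in the frame of cassette between -0.082 and -0.056 m)) and y of sample_yellow in the frame of cassette between -0.013 and 0.013 m and z of sample_yellow in the frame of cassette between -0.002 and 0.01 m and y of duplicate_yellow in the frame of rack between 0.021 and 0.045 m and ((x of duplicate_green in the frame of rack between -0.081 and -0.057 m and x of sample_green in the frame of cassette between 0.056 and 0.082 m) or (x of duplicate_green in the frame of rack between -0.035 and -0.011 m and x of sample_green in the frame of cassette between 0.01 and 0.036 m) or (x of duplicate_green in the frame of rack between 0.011 and 0.035 m and x of sample_green in the frame of cassette between -0.036 and -0.01 m) or (x of duplicate_green in the frame of rack between 0.057 and 0.081 m and x of sample_green in the frame of cassette between -0.082 and -0.056 m)) and y of sample_green in the frame of cassette between -0.013 and 0.013 m and z of sample_green in the frame of cassette between -0.002 and 0.01 m and y of duplicate_green in the frame of rack between 0.021 and 0.045 m and ((x of duplicate_blue in the frame of rack between -0.081 and -0.057 m and x of sample_blue in the frame of cassette between 0.056 and 0.082 m) or (x of duplicate_blue in the frame of rack between -0.035 and -0.011 m and x of sample_blue in the frame of cassette between 0.01 and 0.036 m) or (x of duplicate_blue in the frame of rack between 0.011 and 0.035 m and x of sample_blue in the frame of cassette between -0.036 and -0.01 m) or (x of duplicate_blue in the frame of rack between 0.057 and 0.081 m and x of sample_blue in the frame of cassette between -0.082 and -0.056 m)) and y of sample_blue in the frame of cassette between -0.013 and 0.013 m and z of sample_blue in the frame of cassette between -0.002 and 0.01 m and y of duplicate_blue in the frame of rack between 0.021 and 0.045 m); the robot touches nothing.
It fails at once if an amber duplicate is pulled up, shifted or tipped in the rack (over 15 mm or 0.35 rad) (distance of any of duplicate_red, duplicate_yellow, duplicate_green, duplicate_blue from where it was at the start of the episode above 0.015 m or angle between any of duplicate_red, duplicate_yellow, duplicate_green, duplicate_blue's own z axis and vertical above 0.35 rad).
It fails at once if a sample is dropped into the cassette (faster than 0.7 m/s inside a pocket) ((x of sample_red in the frame of cassette between -0.094 and 0.094 m and y of sample_red in the frame of cassette between -0.025 and 0.025 m and z of sample_red in the frame of cassette below 0.036 m and linear speed of sample_red above 0.7 m/s) or (x of sample_yellow in the frame of cassette between -0.094 and 0.094 m and y of sample_yellow in the frame of cassette between -0.025 and 0.025 m and z of sample_yellow in the frame of cassette below 0.036 m and linear speed of sample_yellow above 0.7 m/s) or (x of sample_green in the frame of cassette between -0.094 and 0.094 m and y of sample_green in the frame of cassette between -0.025 and 0.025 m and z of sample_green in the frame of cassette below 0.036 m and linear speed of sample_green above 0.7 m/s) or (x of sample_blue in the frame of cassette between -0.094 and 0.094 m and y of sample_blue in the frame of cassette between -0.025 and 0.025 m and z of sample_blue in the frame of cassette below 0.036 m and linear speed of sample_blue above 0.7 m/s)).
It also fails if it takes over 128 s, if anything falls off the work surface, if the arm or the gripper's body presses on something with over 40 N, if the wrist force passes 120 N, or if a joint passes its speed limit or range.

## Working session

There is one attempt and no reset: what is moved stays moved. The work goes in short steps, Python scripts to look and compute and a tool call to move; the robot and the scene stay as the last step left them, time stands still between calls to the robot, and variables do not carry over. Pictures are saved under pics/ and viewed, at most 14 in all, crops included, and the job is handed in when it is done.

Besides the shell and the picture viewer there is one more tool, called after ">>>" in YAML: its name, and indented under it one key for each argument. drive_tool: Moves the arm, as the interface text tells. Its arguments: {"type":"object","properties":{"rotation":{"type":"array"},"xyz":{"type":"array"},"hand":{"type":"array"},"grip_force":{"type":"number"}},"required":["rotation","xyz","hand"]}

```bash
mkdir -p pics; python3 - <<'E'
from workcell import observe, cams
import cv2
for n in("scene","top"):
    cv2.imwrite(f"pics/{n}0.png",cams.capture(n)); m=cams.camera_model(n); print(n,m)
print(observe())
E
```

```text
scene {'intrinsics': array([[493.98661715,   0.        , 316.2923711 ],
       [  0.        , 493.98661715, 243.98379105],
       [  0.        ,   0.        ,   1.        ]]), 'R': array([[ 0.02671048,  0.99959228, -0.01009057],
       [ 0.68348714, -0.02562792, -0.72951254],
       [-0.7294737 ,  0.01258886, -0.683893  ]]), 't': array([ 0.00322964, -0.33156504,  1.30229091])}
top {'intrinsics': array([[542.98551613,   0.        , 324.94714684],
       [  0.        , 542.98551613, 240.86897637],
       [  0.        ,   0.        ,   1.        ]]), 'R': array([[-0.02037313, -0.99974998,  0.00921481],
       [-0.99587806,  0.01947772, -0.08858617],
       [ 0.08838453, -0.01098161, -0.99602589]]), 't': array([-0.0116476 ,  0.5376901 ,  0.79361301])}
{'t': 0.1, 'q': array([-1.36938051e+00,  3.13364537e-01,  1.49835894e+00, -3.23892998e-06,
        1.33103383e+00, -2.23417584e-01]), 'joint_vel': array([-1.28546731e-03, -1.47086038e-03, -1.21413998e-03,  9.17378833e-04,
       -9.17798732e-05, -1.33938291e-03]), 'tau': array([ 2.38461194e-03, -4.02809680e+01, -2.52645439e+01,  6.94961054e-02,
        3.41852009e-02, -7.13138434e-05]), 'position': array([ 0.21631928, -0.47809962,  0.22963423]), 'eef_rot': array([-3.14045625e+00, -2.54978485e-04,  4.24834026e-01]), 'ft_force': array([0.80135282, 0.27519272, 0.24393722]), 'moment': array([-0.03161919,  0.01751162, -0.00019376]), 'grasp_force': 0.0, 'gripper_width': 0.08850070329735563}
```

View pics/scene0.png

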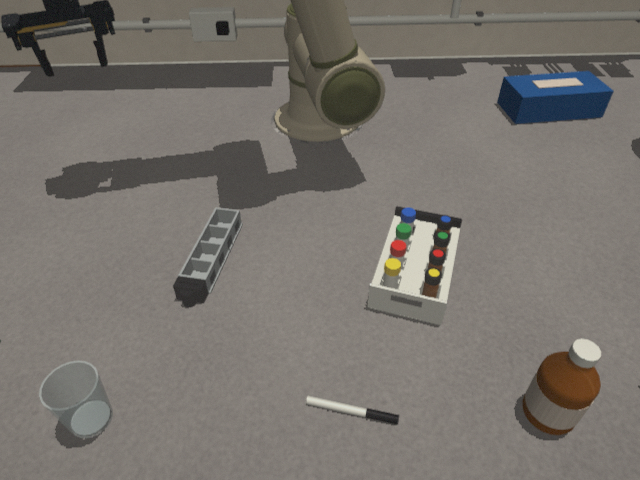

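View pics/top0.png

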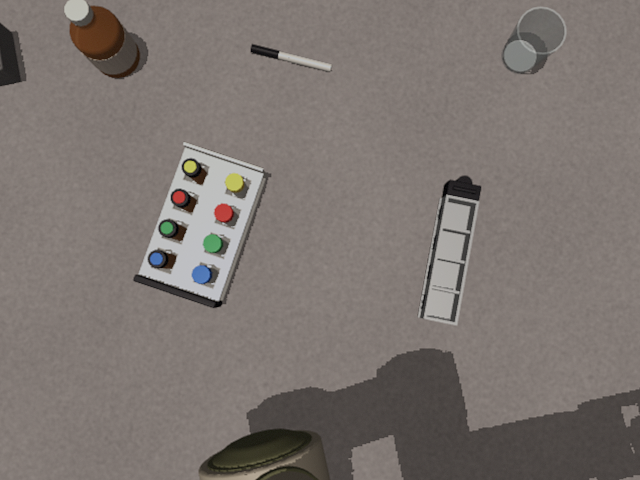

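The scene view shows the rack at about (415,262) with its black end at the far side, and the cassette at about (210,255) with its black head near (190,293). In the top view, from the black end, the samples are blue (202,274), green (213,243), red (224,213) and yellow (235,183). The cassette's head is at (463,188). I'll enlarge both for measurement.

```bash
python3 - <<'E'
import cv2,numpy as np
t=cv2.imread("pics/top0.png");s=cv2.imread("pics/scene0.png")
R=lambda i,x,y,w,h,k:cv2.resize(i[y:y+h,x:x+w],None,fx=k,fy=k,interpolation=cv2.INTER_CUBIC)
# tops: 5x cassette (415,172,80,160)->k3.75 ; rack
a=R(t,410,170,80,160,3.75); b=R(s,170,200,80,105,3.75)
c=np.zeros((600,800,3),np.uint8); c[:600,:300]=a; c[:b.shape[0],300:600]=b
cv2.imwrite("pics/c1.png",c)
a=R(t,130,138,140,172,3.4); b=R(s,365,200,105,125,3.4)
c=np.zeros((600,840,3),np.uint8)[:, :800]; c=c.copy(); h=min(600,a.shape[0]);c[:h,:476]=a[:h]; c[:b.shape[0],476:476+min(324,b.shape[1])]=b[:,:324]
cv2.imwrite("pics/c2.png",c)
E
```

```text
(no output)
```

View pics/c1.png

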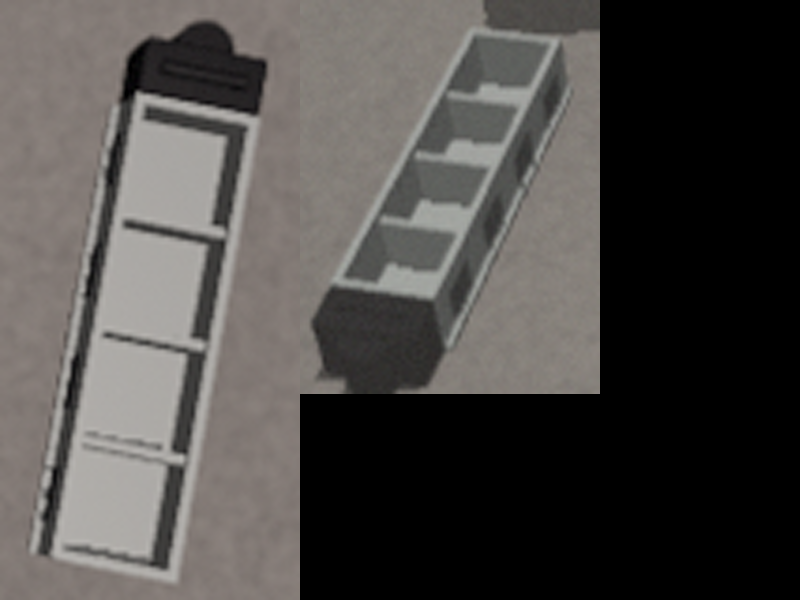

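View pics/c2.png

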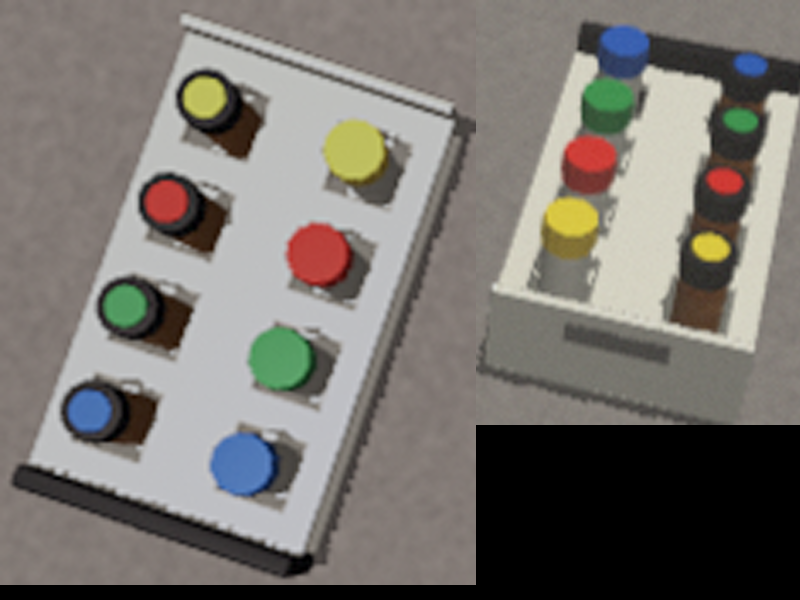

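Crop 1 shows the cassette's wall-top corners. In top crop pixels they are head end (134,93) and (262,116), far end (50,556) and (178,582). In scene crop pixels they are near (332,284) and (437,300), far (472,28) and (560,40). Crop 2 shows clear cap faces in both views. Next I triangulate these.

```bash
cat > h.py <<'E'
import numpy as np,cv2
from workcell import cams,observe
from scipy.spatial.transform import Rotation as Ro
M={n:cams.camera_model(n) for n in("scene","top")}
P={n:m["intrinsics"]@np.c_[m["R"],m["t"]] for n,m in M.items()}
def tri(a,b):
    X=cv2.triangulatePoints(P["top"],P["scene"],np.float64(a).T,np.float64(b).T);return (X[:3]/X[3]).T
def plane(n,uv,z):
    m=M[n];d=m["R"].T@np.linalg.solve(m["intrinsics"],[*uv,1]);c=-m["R"].T@m["t"];return c+d*(z-c[2])/d[2]
def fit2(L,W): # L,W Nx2: W=R L+t
    L=np.float64(L);W=np.float64(W);a=L-L.mean(0);b=W-W.mean(0)
    th=np.arctan2((a[:,0]*b[:,1]-a[:,1]*b[:,0]).sum(),(a*b).sum());c,s=np.cos(th),np.sin(th);R=np.array([[c,-s],[s,c]])
    t=W.mean(0)-R@L.mean(0);return th,R,t,np.linalg.norm(L@R.T+t-W,axis=1)
E
python3 - <<'E'
from h import *
np.set_printoptions(precision=4,suppress=True)
f=lambda p,k,o:(np.float64(p)+.5)/k-.5+o
tp=f([(243,464),(281,358),(318,255),(353,150),(89,411),(126,306),(166,201),(205,98)],3.4,(130,138))
sc=f(np.array([(624,45),(607,99),(590,158),(571,216),(750,65),(740,121),(725,181),(711,248)])-(476,0),3.4,(365,200))
X=tri(tp,sc);print(X)
x=np.array([-69,-23,23,69])/1000
L=np.r_[np.c_[x,-.033+0*x],np.c_[x,.033+0*x]]
th,R,t,e=fit2(L,X[:,:2]);print("rack tri",th,t,e)
for n,p in(("top",tp),("scene",sc)):
    W=np.array([plane(n,q,.080)[:2] for q in p]);r=fit2(L,W);print("rack",n,r[0],r[2],r[3]);print(W[:4])
ct=f([(134,93),(262,116),(50,556),(178,582)],3.75,(410,170))
cs=f(np.array([(437,300),(332,284),(560,40),(472,28)])-(300,0),3.75,(170,200))
# try both correspondences
for nm,c2 in(("A",cs),("B",cs[[1,0,3,2]])):
    X=tri(ct,c2);print(nm,X)
L=np.array([(94,25),(94,-25),(-94,25),(-94,-25)])/1000
for n,p in(("top",ct),("sceneA",cs),("sceneB",cs[[1,0,3,2]])):
    W=np.array([plane(n[:5].rstrip(),q,.036)[:2] for q in p]);r=fit2(L,W);print(n,r[0],r[2],r[3])
E
```

```text
[[0.4894 0.1517 0.0761]
 [0.5328 0.1359 0.0765]
 [0.5756 0.1208 0.0757]
 [0.6189 0.1052 0.0792]
 [0.5122 0.2138 0.0795]
 [0.5553 0.1991 0.0795]
 [0.5987 0.1826 0.0801]
 [0.642  0.167  0.0792]]
rack tri -0.34821901574489805 [0.5656 0.1595] [0.0003 0.0004 0.0004 0.0004 0.0003 0.0008 0.0002 0.0003]
rack top -0.34764885556552083 [0.5655 0.1598] [0.0008 0.0007 0.0009 0.0007 0.0005 0.001  0.0005 0.0003]
[[0.4893 0.1515]
 [0.5325 0.1358]
 [0.575  0.1205]
 [0.6188 0.1058]]
rack scene -0.33503143271572916 [0.5677 0.1582] [0.0025 0.0018 0.0017 0.0023 0.0006 0.0015 0.0015 0.001 ]
[[0.4942 0.1498]
 [0.5369 0.1341]
 [0.5802 0.119 ]
 [0.6197 0.1041]]
A [[ 0.6028 -0.2049  0.0347]
 [ 0.5923 -0.2546  0.0361]
 [ 0.42   -0.1648  0.0353]
 [ 0.4089 -0.2133  0.0361]]
B [[ 0.6046 -0.2242  0.0446]
 [ 0.5929 -0.2338  0.0327]
 [ 0.4233 -0.1839  0.0454]
 [ 0.4091 -0.1929  0.0331]]
top -0.2187252255122605 [ 0.5059 -0.209 ] [0.0012 0.001  0.0006 0.0005]
sceneA -0.2175240196717683 [ 0.5064 -0.2096] [0.0005 0.0005 0.0011 0.0007]
sceneB -0.214328029872362 [ 0.5064 -0.2096] [0.0504 0.0501 0.0492 0.0496]
```

Triangulated heights agree with the text: caps at 76–80 mm against 80 mm, wall tops at 35–36 mm against 36 mm. The fit residuals are about 1 mm. Pocket 1 takes blue, then green, red and yellow. Now I work out the moves.

```bash
cat >> h.py <<'E'
def rot(th):return np.array([[np.cos(th),-np.sin(th)],[np.sin(th),np.cos(th)]])
RY,RT=-.348,np.array([.5655,.1597]); CY,CT=-.218,np.array([.5062,-.2093])
X=np.array([-.069,-.023,.023,.069])
def tgt(kind,i):
    return (*(RT+rot(RY)@[X[i],-.033]),RY) if kind=="r" else (*(CT+rot(CY)@[-X[i],0]),CY)
def delta(kind,i,z):
    o=observe();x,y,w=tgt(kind,i);R0=Ro.from_euler("xyz",o["eef_rot"])
    d=R0.inv().apply(np.array([x,y,z])-o["position"])*1000
    r=(R0.inv()*Ro.from_euler("xyz",[np.pi,0,w])).as_rotvec()
    print(kind,i,"xyz",d.round(1),"rot",r.round(4),"t",o["t"],"pos",o["position"].round(4),"F",o["ft_force"].round(1),"w",round(o["gripper_width"],4))
E
python3 -c "
from h import *
for k in 'rc':
  for i in range(4):print(k,i,np.round(tgt(k,i),4))
delta('r',0,.17)"
```

```text
r 0 [ 0.4894  0.1522 -0.348 ]
r 1 [ 0.5326  0.1365 -0.348 ]
r 2 [ 0.5759  0.1208 -0.348 ]
r 3 [ 0.6191  0.1051 -0.348 ]
c 0 [ 0.5736 -0.2242 -0.218 ]
c 1 [ 0.5287 -0.2143 -0.218 ]
c 2 [ 0.4837 -0.2043 -0.218 ]
c 3 [ 0.4388 -0.1944 -0.218 ]
r 0 xyz [ 508.6 -461.7   60.3] rot [-1.200e-03  2.000e-04  7.728e-01] t 0.1 pos [ 0.2163 -0.4781  0.2296] F [0.8 0.3 0.2] w 0.0885
```

>>> drive_tool:
  rotation:
    - [0,0,0.09]
    - [0,0,0.19]
    - [0,0,0.28]
    - [0,0,0.38]
    - [0,0,0.48]
    - [0,0,0.58]
    - [0,0,0.68]
    - [0,0,0.773]
  xyz:
    - [30,-27,0]
    - [60,-54,0]
    - [90,-81,0]
    - [120,-108,0]
    - [150,-135,0]
    - [180,-162,0]
    - [210,-189,0]
    - [240,-216,0]
  hand: [44,44,44,44,44,44,44,44]
  grip_force: 25

```text
t: 0.77
position: [0.3448, -0.1842, 0.2301]
eef_rot: [-3.142, 0.0, -0.346]
ft_force: [1.1, -1.8, -0.2]
gripper_width: 0.0438
grasp_force: 0.0
```

```bash
python3 -c "
from h import *
delta('r',0,.17)"
```

```text
r 0 xyz [  21.9 -365.5   60.1] rot [-0.0001  0.      0.0022] t 0.7667 pos [ 0.3448 -0.1842  0.2301] F [ 1.1 -1.8 -0.2] w 0.0438
```

>>> drive_tool:
  rotation:
    - [0,0,0]
    - [0,0,0]
    - [0,0,0]
    - [0,0,0]
    - [0,0,0]
    - [0,0,0]
    - [0,0,0]
    - [0,0,0]
  xyz:
    - [2,-40,0]
    - [5,-80,0]
    - [7,-120,0]
    - [10,-160,10]
    - [12,-200,20]
    - [15,-240,30]
    - [18,-280,40]
    - [20,-315,50]
  hand: [44,44,44,44,44,44,44,44]

```text
t: 1.43
position: [0.4691, 0.1066, 0.1794]
eef_rot: [-3.142, 0.0, -0.34]
ft_force: [-0.7, -1.3, -0.0]
gripper_width: 0.044
grasp_force: 0.0
```

```bash
python3 -c "
from h import *
delta('r',0,.13)"
```

```text
r 0 xyz [  3.9 -49.8  49.4] rot [-0.      0.0002  0.0082] t 1.4333 pos [0.4691 0.1066 0.1794] F [-0.7 -1.3 -0. ] w 0.044
```

>>> drive_tool:
  rotation:
    - [0,0,0]
    - [0,0,0]
    - [0,0,0]
    - [0,0,0]
    - [0,0,0]
    - [0,0,0]
    - [0,0,0]
    - [0,0,0]
  xyz:
    - [2,-20,15]
    - [4,-35,30]
    - [4,-46,40]
    - [4,-50,49]
    - [4,-50,49]
    - [4,-50,49]
    - [4,-50,49]
    - [4,-50,49]
  hand: [44,44,44,44,44,44,44,44]

```text
t: 2.1
position: [0.4895, 0.1493, 0.1319]
eef_rot: [-3.141, -0.001, -0.342]
ft_force: [0.2, 0.7, -0.4]
gripper_width: 0.0441
grasp_force: 0.0
```

```bash
python3 -c "
from h import *
cv2.imwrite('pics/t1.png',cams.capture('top')[120:360,100:420].repeat(2,0).repeat(2,1))
delta('r',0,.068)"
```

```text
r 0 xyz [-1.1 -2.6 63.9] rot [-0.0005 -0.0011  0.0065] t 2.15 pos [0.4895 0.1493 0.1319] F [ 0.5  0.2 -0.6] w 0.0441
```

View pics/t1.png

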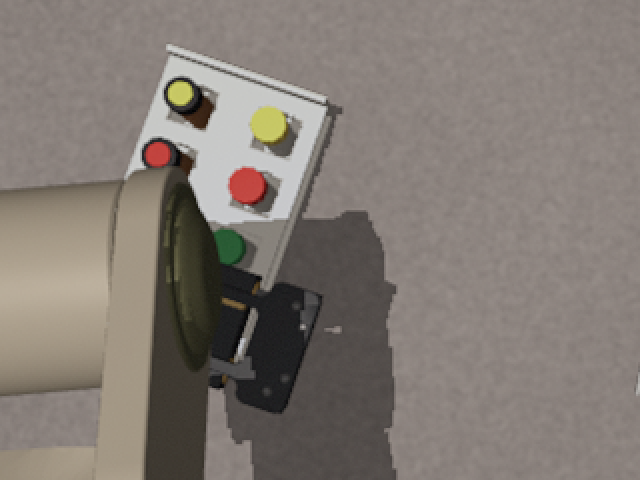

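The top view shows the gripper over the rack's black end, with blue hidden under the arm. The measured pose is within 3 mm of the target and finger clearance is about 9 mm per side, so I descend.

>>> drive_tool:
  rotation:
    - [0,0,0.006]
    - [0,0,0.006]
    - [0,0,0.006]
    - [0,0,0.006]
    - [0,0,0.006]
    - [0,0,0.006]
    - [0,0,0.006]
    - [0,0,0.006]
  xyz:
    - [-1,-2.6,10]
    - [-1,-2.6,22]
    - [-1,-2.6,34]
    - [-1,-2.6,46]
    - [-1,-2.6,56]
    - [-1,-2.6,64]
    - [-1,-2.6,64]
    - [-1,-2.6,64]
  hand: [44,44,44,44,44,44,44,44]

```text
t: 2.82
position: [0.4891, 0.1526, 0.067]
eef_rot: [3.141, 0.0, -0.347]
ft_force: [0.1, 0.1, 0.5]
gripper_width: 0.0444
grasp_force: 0.0
```

```bash
python3 -c "
from h import *
cv2.imwrite('pics/s1.png',cv2.resize(cams.capture('scene')[160:340,340:500],None,fx=3,fy=3,interpolation=2))
delta('r',0,.068)"
```

```text
r 0 xyz [ 0.1  0.4 -0.6] rot [-0.0002 -0.0005  0.0011] t 2.8667 pos [0.4894 0.1527 0.0674] F [0.4 0.2 0.6] w 0.0438
```

View pics/s1.png

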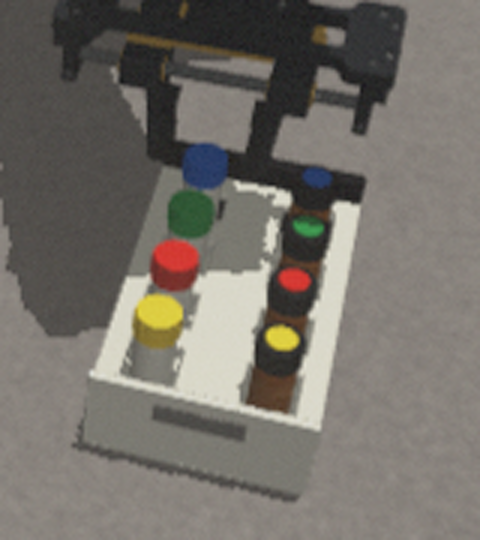

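The scene crop shows the fingers straddling the blue cap at (205,163), clear of the blue duplicate at (317,178). I close and start the lift.

>>> drive_tool:
  rotation:
    - [0,0,0]
    - [0,0,0]
    - [0,0,0]
    - [0,0,0]
    - [0,0,0]
    - [0,0,0]
    - [0,0,0]
    - [0,0,0]
  xyz:
    - [0,0,0]
    - [0,0,0]
    - [0,0,0]
    - [0,0,0]
    - [0,0,0]
    - [0,0,-2]
    - [0,0,-6]
    - [0,0,-12]
  hand: [20,20,20,20,20,20,20,20]
  grip_force: 25

```text
t: 3.53
position: [0.4889, 0.1526, 0.0792]
eef_rot: [3.141, 0.001, -0.347]
ft_force: [-0.2, -0.1, -1.1]
gripper_width: 0.0244
grasp_force: 25.0
```

```bash
python3 -c "
from h import *
delta('c',0,.172);delta('r',0,.172)"
```

```text
c 0 xyz [207.6 325.7 -92.9] rot [ 0.0003  0.001  -0.1288] t 3.5333 pos [0.4889 0.1526 0.0792] F [-0.2 -0.1 -1.1] w 0.0244
r 0 xyz [  0.5   0.3 -92.8] rot [0.0004 0.0009 0.0012] t 3.5333 pos [0.4889 0.1526 0.0792] F [-0.2 -0.1 -1.1] w 0.0244
```

>>> drive_tool:
  rotation:
    - [0,0,0]
    - [0,0,0]
    - [0,0,0]
    - [0,0,0]
    - [0,0,-0.03]
    - [0,0,-0.05]
    - [0,0,-0.07]
    - [0,0,-0.09]
  xyz:
    - [0,0,-15]
    - [0,0,-35]
    - [0,0,-55]
    - [0,0,-75]
    - [8,12,-88]
    - [24,38,-93]
    - [44,68,-93]
    - [64,99,-93]
  hand: [20,20,20,20,20,20,20,20]

```text
t: 4.2
position: [0.5159, 0.0368, 0.1732]
eef_rot: [-3.141, -0.001, -0.254]
ft_force: [0.4, -0.4, -1.5]
gripper_width: 0.0239
grasp_force: 25.0
```

```bash
python3 -c "
from h import *
delta('c',0,.172)"
```

```text
c 0 xyz [121.4 238.2   1.3] rot [-0.0002 -0.0015 -0.0362] t 4.2 pos [0.5159 0.0368 0.1732] F [ 0.4 -0.4 -1.5] w 0.0239
```

>>> drive_tool:
  rotation:
    - [0,0,-0.01]
    - [0,0,-0.02]
    - [0,0,-0.036]
    - [0,0,-0.036]
    - [0,0,-0.036]
    - [0,0,-0.036]
    - [0,0,-0.036]
    - [0,0,-0.036]
  xyz:
    - [18,36,0]
    - [36,71,0]
    - [54,106,0]
    - [72,141,0]
    - [90,177,1]
    - [106,208,1]
    - [116,228,1]
    - [121,238,1]
  hand: [20,20,20,20,20,20,20,20]

```text
t: 4.87
position: [0.5723, -0.226, 0.1712]
eef_rot: [3.141, -0.0, -0.223]
ft_force: [-0.5, 0.4, -0.5]
gripper_width: 0.0241
grasp_force: 25.0
```

```bash
python3 -c "
from h import *
delta('c',0,.11)"
```

```text
c 0 xyz [ 0.9 -2.  61.2] rot [ 0.0004 -0.0002 -0.0053] t 4.8667 pos [ 0.5723 -0.226   0.1712] F [-0.5  0.4 -0.5] w 0.0241
```

>>> drive_tool:
  rotation:
    - [0,0,-0.004]
    - [0,0,-0.004]
    - [0,0,-0.004]
    - [0,0,-0.004]
    - [0,0,-0.004]
    - [0,0,-0.004]
    - [0,0,-0.004]
    - [0,0,-0.004]
  xyz:
    - [1,-1,10]
    - [1,-1,24]
    - [1,-1,40]
    - [1,-1,54]
    - [1,-1,61]
    - [1,-1,61]
    - [1,-1,61]
    - [1,-1,61]
  hand: [20,20,20,20,20,20,20,20]

```text
t: 5.53
position: [0.5739, -0.222, 0.1111]
eef_rot: [3.141, -0.001, -0.216]
ft_force: [0.4, 0.0, -0.2]
gripper_width: 0.0241
grasp_force: 25.0
```

```bash
python3 -c "
from h import *
a=cv2.resize(cams.capture('scene')[160:320,130:290],None,fx=2.5,fy=2.5,interpolation=2)
b=cv2.resize(cams.capture('top')[140:340,380:540],None,fx=2.5,fy=2,interpolation=2)
cv2.imwrite('pics/s2.png',np.hstack([a,b]))
delta('c',0,.067)"
```

```text
c 0 xyz [ 0.   1.9 44. ] rot [ 0.0005 -0.0014  0.0016] t 5.6333 pos [ 0.5739 -0.2223  0.111 ] F [-1.1  0.5 -0.2] w 0.0243
```

View pics/s2.png

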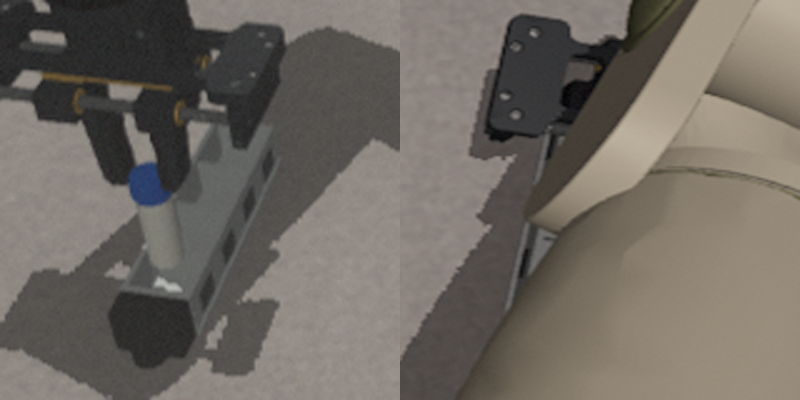

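Blue hangs upright at (155,215) in the left crop, over the pocket next to the head at (150,320). I lower it slowly.

>>> drive_tool:
  rotation:
    - [0,0,0]
    - [0,0,0]
    - [0,0,0]
    - [0,0,0]
    - [0,0,0]
    - [0,0,0]
    - [0,0,0]
    - [0,0,0]
  xyz:
    - [0,1.5,6]
    - [0,1.5,14]
    - [0,1.5,22]
    - [0,1.5,30]
    - [0,1.5,36]
    - [0,1.5,40]
    - [0,1.5,42.5]
    - [0,1.5,43.5]
  hand: [20,20,20,20,20,20,20,20]

```text
t: 6.3
position: [0.5733, -0.2239, 0.0665]
eef_rot: [3.142, -0.0, -0.217]
ft_force: [-0.6, -0.3, 3.4]
gripper_width: 0.0242
grasp_force: 25.0
```

```bash
python3 -c "
from h import *
delta('c',0,.0665)"
```

```text
c 0 xyz [0.3 0.3 0. ] rot [ 0.     -0.0002  0.0013] t 6.3 pos [ 0.5733 -0.2239  0.0665] F [-0.6 -0.3  3.4] w 0.0242
```

The 3.4 N upward force shows it has reached the floor. I release and retreat.

>>> drive_tool:
  rotation:
    - [0,0,0]
    - [0,0,0]
    - [0,0,0]
    - [0,0,0]
    - [0,0,0]
    - [0,0,0]
    - [0,0,0]
    - [0,0,0]
  xyz:
    - [0,0,0]
    - [0,0,0]
    - [0,0,0]
    - [0,0,0]
    - [0,0,-10]
    - [0,0,-30]
    - [0,0,-60]
    - [0,0,-95]
  hand: [44,44,44,44,44,44,44,44]

```text
t: 6.97
position: [0.5725, -0.2235, 0.1624]
eef_rot: [-3.141, 0.002, -0.217]
ft_force: [-0.5, 0.7, 0.4]
gripper_width: 0.0437
grasp_force: 0.0
```

```bash
python3 -c "
from h import *
delta('r',1,.16)"
```

```text
r 1 xyz [-116.4 -343.     2.9] rot [-0.0007  0.0024  0.1312] t 6.9667 pos [ 0.5725 -0.2235  0.1624] F [-0.5  0.7  0.4] w 0.0437
```

>>> drive_tool:
  rotation:
    - [0,0,0.015]
    - [0,0,0.03]
    - [0,0,0.05]
    - [0,0,0.07]
    - [0,0,0.09]
    - [0,0,0.11]
    - [0,0,0.13]
    - [0,0,0.131]
  xyz:
    - [-13,-38,0]
    - [-26,-76,0]
    - [-39,-114,0]
    - [-52,-152,0]
    - [-65,-190,0]
    - [-78,-228,0]
    - [-91,-266,0]
    - [-104,-304,0]
  hand: [44,44,44,44,44,44,44,44]

```text
t: 7.63
position: [0.5366, 0.0973, 0.1627]
eef_rot: [-3.141, -0.001, -0.349]
ft_force: [1.9, -0.0, 0.3]
gripper_width: 0.0439
grasp_force: 0.0
```

```bash
python3 -c "
from h import *
delta('r',1,.12)"
```

```text
r 1 xyz [-17.2 -35.5  42.7] rot [-0.0004 -0.0012 -0.001 ] t 7.6333 pos [0.5366 0.0973 0.1627] F [ 1.9 -0.   0.3] w 0.0439
```

>>> drive_tool:
  rotation:
    - [0,0,0]
    - [0,0,0]
    - [0,0,0]
    - [0,0,0]
    - [0,0,0]
    - [0,0,0]
    - [0,0,0]
    - [0,0,0]
  xyz:
    - [-10,-22,8]
    - [-17,-35,20]
    - [-17,-35,32]
    - [-17,-35,43]
    - [-17,-35,43]
    - [-17,-35,43]
    - [-17,-35,43]
    - [-17,-35,43]
  hand: [44,44,44,44,44,44,44,44]

```text
t: 8.3
position: [0.5335, 0.1336, 0.1195]
eef_rot: [-3.141, -0.001, -0.349]
ft_force: [0.3, -0.0, 0.5]
gripper_width: 0.0437
grasp_force: 0.0
```

```bash
python3 -c "
from h import *
delta('r',1,.068)"
```

```text
r 1 xyz [-1.8 -2.4 51.5] rot [-0.0005 -0.0013 -0.0005] t 8.3 pos [0.5335 0.1336 0.1195] F [ 0.3 -0.   0.5] w 0.0437
```

>>> drive_tool:
  rotation:
    - [0,0,0]
    - [0,0,0]
    - [0,0,0]
    - [0,0,0]
    - [0,0,0]
    - [0,0,0]
    - [0,0,0]
    - [0,0,0]
  xyz:
    - [-1.8,-2.4,8]
    - [-1.8,-2.4,18]
    - [-1.8,-2.4,28]
    - [-1.8,-2.4,38]
    - [-1.8,-2.4,46]
    - [-1.8,-2.4,51]
    - [-1.8,-2.4,51]
    - [-1.8,-2.4,51]
  hand: [44,44,44,44,44,44,44,44]

```text
t: 8.97
position: [0.5321, 0.137, 0.0675]
eef_rot: [3.141, 0.0, -0.348]
ft_force: [0.8, -0.4, 0.6]
gripper_width: 0.0437
grasp_force: 0.0
```

>>> drive_tool:
  rotation:
    - [0,0,0]
    - [0,0,0]
    - [0,0,0]
    - [0,0,0]
    - [0,0,0]
    - [0,0,0]
    - [0,0,0]
    - [0,0,0]
  xyz:
    - [0,0,0]
    - [0,0,0]
    - [0,0,0]
    - [0,0,0]
    - [0,0,0]
    - [0,0,-2]
    - [0,0,-6]
    - [0,0,-12]
  hand: [20,20,20,20,20,20,20,20]

```text
t: 9.63
position: [0.5318, 0.137, 0.0797]
eef_rot: [3.141, 0.001, -0.348]
ft_force: [-0.2, -0.4, -0.9]
gripper_width: 0.0243
grasp_force: 25.0
```

```bash
python3 -c "
from h import *
delta('c',1,.172)"
```

```text
c 1 xyz [116.7 331.3 -92.3] rot [ 0.0003  0.001  -0.1297] t 9.6333 pos [0.5318 0.137  0.0797] F [-0.2 -0.4 -0.9] w 0.0243
```

>>> drive_tool:
  rotation:
    - [0,0,0]
    - [0,0,0]
    - [0,0,0]
    - [0,0,0]
    - [0,0,-0.03]
    - [0,0,-0.05]
    - [0,0,-0.07]
    - [0,0,-0.09]
  xyz:
    - [0,0,-15]
    - [0,0,-35]
    - [0,0,-55]
    - [0,0,-75]
    - [4,12,-88]
    - [13,38,-92]
    - [25,70,-92]
    - [37,104,-92]
  hand: [20,20,20,20,20,20,20,20]

```text
t: 10.3
position: [0.5314, 0.0259, 0.1727]
eef_rot: [-3.141, -0.001, -0.255]
ft_force: [0.5, 0.5, -0.8]
gripper_width: 0.0238
grasp_force: 25.0
```

```bash
python3 -c "
from h import *
delta('c',1,.172)"
```

```text
c 1 xyz [ 58.  233.1   0.7] rot [-0.0002 -0.0015 -0.037 ] t 10.3 pos [0.5314 0.0259 0.1727] F [ 0.5  0.5 -0.8] w 0.0238
```

>>> drive_tool:
  rotation:
    - [0,0,-0.01]
    - [0,0,-0.02]
    - [0,0,-0.032]
    - [0,0,-0.032]
    - [0,0,-0.032]
    - [0,0,-0.032]
    - [0,0,-0.032]
    - [0,0,-0.032]
  xyz:
    - [9,36,0]
    - [18,72,0]
    - [27,108,0]
    - [36,144,0]
    - [45,180,0]
    - [53,211,0]
    - [57,229,0]
    - [58,231,0]
  hand: [20,20,20,20,20,20,20,20]

```text
t: 10.97
position: [0.5282, -0.2148, 0.1719]
eef_rot: [3.141, -0.0, -0.229]
ft_force: [-1.3, -0.5, -0.1]
gripper_width: 0.024
grasp_force: 25.0
```

```bash
python3 -c "
from h import *
delta('c',1,.11)"
```

```text
c 1 xyz [ 0.3 -0.6 61.9] rot [ 0.0007 -0.0005 -0.0113] t 10.9667 pos [ 0.5282 -0.2148  0.1719] F [-1.3 -0.5 -0.1] w 0.024
```

>>> drive_tool:
  rotation:
    - [0,0,-0.005]
    - [0,0,-0.005]
    - [0,0,-0.005]
    - [0,0,-0.005]
    - [0,0,-0.005]
    - [0,0,-0.005]
    - [0,0,-0.005]
    - [0,0,-0.005]
  xyz:
    - [0,0,10]
    - [0,0,24]
    - [0,0,40]
    - [0,0,54]
    - [0,0,61]
    - [0,0,61]
    - [0,0,61]
    - [0,0,61]
  hand: [20,20,20,20,20,20,20,20]

```text
t: 11.63
position: [0.5291, -0.2113, 0.1115]
eef_rot: [3.141, -0.001, -0.22]
ft_force: [0.1, -0.2, -0.7]
gripper_width: 0.0243
grasp_force: 25.0
```

```bash
python3 -c "
from h import *
delta('c',1,.0665)
a=cv2.resize(cams.capture('scene')[160:320,130:290],None,fx=3,fy=3,interpolation=2)
cv2.imwrite('pics/s3.png',a)"
```

```text
c 1 xyz [ 0.2  3.  45. ] rot [ 0.0004 -0.0013 -0.0021] t 11.6333 pos [ 0.5291 -0.2113  0.1115] F [ 0.1 -0.2 -0.7] w 0.0243
```

View pics/s3.png

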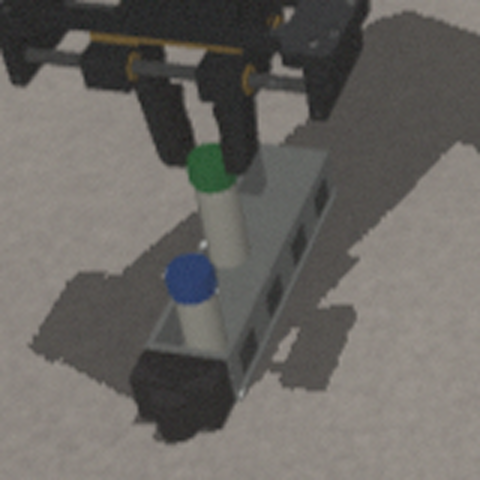

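The crop shows blue standing upright in pocket 1, cap at (190,278), and green held over pocket 2, cap at (212,167). I lower green.

>>> drive_tool:
  rotation:
    - [0,0,0]
    - [0,0,0]
    - [0,0,0]
    - [0,0,0]
    - [0,0,0]
    - [0,0,0]
    - [0,0,0]
    - [0,0,0]
  xyz:
    - [0,2.5,6]
    - [0,2.5,14]
    - [0,2.5,22]
    - [0,2.5,30]
    - [0,2.5,37]
    - [0,2.5,41]
    - [0,2.5,43.5]
    - [0,2.5,44.5]
  hand: [20,20,20,20,20,20,20,20]

```text
t: 12.35
position: [0.5287, -0.2144, 0.0669]
eef_rot: [3.141, -0.002, -0.221]
ft_force: [-1.8, 1.5, 11.7]
gripper_width: 0.0241
grasp_force: 25.0
```

```bash
python3 -c "
from h import *
delta('c',1,.0665)"
```

```text
c 1 xyz [-0.1 -0.1  0.4] rot [ 0.0006 -0.0019 -0.0028] t 12.35 pos [ 0.5287 -0.2144  0.0669] F [-1.8  1.5 11.7] w 0.0241
```

>>> drive_tool:
  rotation:
    - [0,0,0]
    - [0,0,0]
    - [0,0,0]
    - [0,0,0]
    - [0,0,0]
    - [0,0,0]
    - [0,0,0]
    - [0,0,0]
  xyz:
    - [0,0,0]
    - [0,0,0]
    - [0,0,0]
    - [0,0,0]
    - [0,0,-10]
    - [0,0,-30]
    - [0,0,-60]
    - [0,0,-95]
  hand: [44,44,44,44,44,44,44,44]

```text
t: 13.02
position: [0.5274, -0.2136, 0.1618]
eef_rot: [-3.141, 0.002, -0.221]
ft_force: [0.0, -0.8, 0.0]
gripper_width: 0.044
grasp_force: 0.0
```

```bash
python3 -c "
from h import *
delta('r',2,.16)"
```

```text
r 2 xyz [ -25.9 -336.9    2.2] rot [-0.0008  0.0025  0.1272] t 13.0167 pos [ 0.5274 -0.2136  0.1618] F [ 0.  -0.8  0. ] w 0.044
```

>>> drive_tool:
  rotation:
    - [0,0,0.015]
    - [0,0,0.03]
    - [0,0,0.05]
    - [0,0,0.07]
    - [0,0,0.09]
    - [0,0,0.11]
    - [0,0,0.127]
    - [0,0,0.127]
  xyz:
    - [-3,-38,0]
    - [-6,-77,0]
    - [-9,-116,0]
    - [-12,-155,0]
    - [-15,-194,0]
    - [-18,-233,0]
    - [-21,-272,0]
    - [-23,-305,0]
  hand: [44,44,44,44,44,44,44,44]

```text
t: 13.68
position: [0.5723, 0.0912, 0.162]
eef_rot: [-3.141, -0.001, -0.348]
ft_force: [-1.1, -0.5, -0.4]
gripper_width: 0.0435
grasp_force: 0.0
```

```bash
python3 -c "
from h import *
delta('r',2,.12)"
```

```text
r 2 xyz [ -6.8 -29.   42. ] rot [-0.0004 -0.0006  0.0002] t 13.6833 pos [0.5723 0.0912 0.162 ] F [-1.1 -0.5 -0.4] w 0.0435
```

>>> drive_tool:
  rotation:
    - [0,0,0]
    - [0,0,0]
    - [0,0,0]
    - [0,0,0]
    - [0,0,0]
    - [0,0,0]
    - [0,0,0]
    - [0,0,0]
  xyz:
    - [-5,-20,8]
    - [-8,-31,20]
    - [-8,-31,32]
    - [-8,-31,42]
    - [-8,-31,42]
    - [-8,-31,42]
    - [-8,-31,42]
    - [-8,-31,42]
  hand: [44,44,44,44,44,44,44,44]

```text
t: 14.35
position: [0.5759, 0.12, 0.1199]
eef_rot: [-3.141, -0.001, -0.349]
ft_force: [-0.0, -0.4, 0.4]
gripper_width: 0.0439
grasp_force: 0.0
```

```bash
python3 -c "
from h import *
delta('r',2,.068)"
```

```text
r 2 xyz [-0.4 -0.8 51.9] rot [-0.0005 -0.0012 -0.0006] t 14.35 pos [0.5759 0.12   0.1199] F [-0.  -0.4  0.4] w 0.0439
```

>>> drive_tool:
  rotation:
    - [0,0,0]
    - [0,0,0]
    - [0,0,0]
    - [0,0,0]
    - [0,0,0]
    - [0,0,0]
    - [0,0,0]
    - [0,0,0]
  xyz:
    - [-0.4,-0.8,8]
    - [-0.4,-0.8,18]
    - [-0.4,-0.8,28]
    - [-0.4,-0.8,38]
    - [-0.4,-0.8,46]
    - [-0.4,-0.8,51]
    - [-0.4,-0.8,51]
    - [-0.4,-0.8,51]
  hand: [44,44,44,44,44,44,44,44]

```text
t: 15.02
position: [0.5754, 0.1214, 0.068]
eef_rot: [3.142, 0.0, -0.348]
ft_force: [0.3, 0.2, -0.6]
gripper_width: 0.0438
grasp_force: 0.0
```

>>> drive_tool:
  rotation:
    - [0,0,0]
    - [0,0,0]
    - [0,0,0]
    - [0,0,0]
    - [0,0,0]
    - [0,0,0]
    - [0,0,0]
    - [0,0,0]
  xyz:
    - [0,0,0]
    - [0,0,0]
    - [0,0,0]
    - [0,0,0]
    - [0,0,0]
    - [0,0,-2]
    - [0,0,-6]
    - [0,0,-12]
  hand: [20,20,20,20,20,20,20,20]

```text
t: 15.68
position: [0.5751, 0.1214, 0.0801]
eef_rot: [3.141, 0.001, -0.348]
ft_force: [-0.0, -0.7, -0.1]
gripper_width: 0.0236
grasp_force: 25.0
```

```bash
python3 -c "
from h import *
delta('c',2,.172)"
```

```text
c 2 xyz [ 25.1 337.4 -91.8] rot [ 0.0003  0.0009 -0.1297] t 15.6833 pos [0.5751 0.1214 0.0801] F [-0.  -0.7 -0.1] w 0.0236
```

>>> drive_tool:
  rotation:
    - [0,0,0]
    - [0,0,0]
    - [0,0,0]
    - [0,0,0]
    - [0,0,-0.03]
    - [0,0,-0.05]
    - [0,0,-0.07]
    - [0,0,-0.09]
  xyz:
    - [0,0,-15]
    - [0,0,-35]
    - [0,0,-55]
    - [0,0,-75]
    - [1,12,-88]
    - [3,38,-92]
    - [5,71,-92]
    - [8,106,-92]
  hand: [20,20,20,20,20,20,20,20]

```text
t: 16.35
position: [0.5464, 0.0185, 0.173]
eef_rot: [-3.141, -0.001, -0.255]
ft_force: [1.0, -0.6, -0.5]
gripper_width: 0.0235
grasp_force: 25.0
```

```bash
python3 -c "
from h import *
delta('c',2,.172)"
```

```text
c 2 xyz [ -4.4 231.4   1. ] rot [-0.0001 -0.0013 -0.037 ] t 16.35 pos [0.5464 0.0185 0.173 ] F [ 1.  -0.6 -0.5] w 0.0235
```

>>> drive_tool:
  rotation:
    - [0,0,-0.01]
    - [0,0,-0.02]
    - [0,0,-0.034]
    - [0,0,-0.034]
    - [0,0,-0.034]
    - [0,0,-0.034]
    - [0,0,-0.034]
    - [0,0,-0.034]
  xyz:
    - [-1,36,0]
    - [-1,72,0]
    - [-2,108,0]
    - [-3,144,0]
    - [-3,180,0]
    - [-4,210,0]
    - [-4,227,0]
    - [-4,230,0]
  hand: [20,20,20,20,20,20,20,20]

```text
t: 17.02
position: [0.4835, -0.205, 0.1726]
eef_rot: [3.141, -0.001, -0.227]
ft_force: [0.1, 0.4, -1.3]
gripper_width: 0.0238
grasp_force: 25.0
```

```bash
python3 -c "
from h import *
delta('c',2,.11)"
```

```text
c 2 xyz [ 0.  -0.8 62.6] rot [ 0.0007 -0.0006 -0.009 ] t 17.0167 pos [ 0.4835 -0.205   0.1726] F [ 0.1  0.4 -1.3] w 0.0238
```

>>> drive_tool:
  rotation:
    - [0,0,-0.005]
    - [0,0,-0.005]
    - [0,0,-0.005]
    - [0,0,-0.005]
    - [0,0,-0.005]
    - [0,0,-0.005]
    - [0,0,-0.005]
    - [0,0,-0.005]
  xyz:
    - [0,2,10]
    - [0,2,24]
    - [0,2,40]
    - [0,2,54]
    - [0,2,62]
    - [0,2,62]
    - [0,2,62]
    - [0,2,62]
  hand: [20,20,20,20,20,20,20,20]

```text
t: 17.68
position: [0.4843, -0.2042, 0.1108]
eef_rot: [3.141, -0.001, -0.218]
ft_force: [-0.4, 0.3, -0.9]
gripper_width: 0.0237
grasp_force: 25.0
```

```bash
python3 -c "
from h import *
delta('c',2,.0670)
a=cv2.resize(cams.capture('scene')[160:320,130:290],None,fx=3,fy=3,interpolation=2)
cv2.imwrite('pics/s4.png',a)"
```

```text
c 2 xyz [-0.6  0.3 43.8] rot [ 0.0004 -0.0011 -0.0001] t 17.6833 pos [ 0.4843 -0.2042  0.1108] F [-0.4  0.3 -0.9] w 0.0237
```

View pics/s4.png

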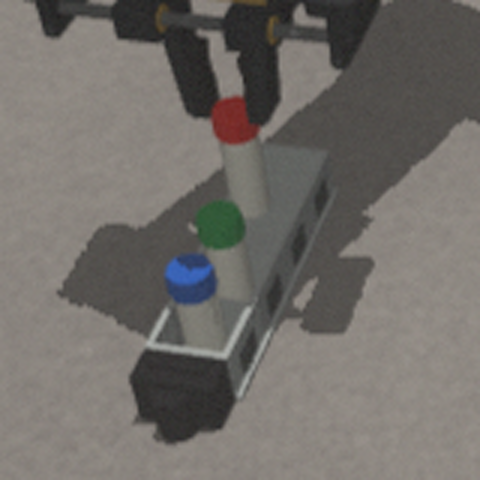

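Blue, cap (190,278), and green, cap (220,223), stand in pockets 1 and 2. Red, cap (236,120), is over pocket 3.

>>> drive_tool:
  rotation:
    - [0,0,0]
    - [0,0,0]
    - [0,0,0]
    - [0,0,0]
    - [0,0,0]
    - [0,0,0]
    - [0,0,0]
    - [0,0,0]
  xyz:
    - [0,0,6]
    - [0,0,14]
    - [0,0,22]
    - [0,0,30]
    - [0,0,36]
    - [0,0,40]
    - [0,0,42.5]
    - [0,0,43.5]
  hand: [20,20,20,20,20,20,20,20]

```text
t: 18.4
position: [0.4845, -0.2048, 0.0673]
eef_rot: [3.141, -0.002, -0.219]
ft_force: [-1.2, 0.7, 12.7]
gripper_width: 0.0241
grasp_force: 25.0
```

```bash
python3 -c "
from h import *
delta('c',2,.067)"
```

```text
c 2 xyz [-0.8 -0.3  0.3] rot [ 0.0007 -0.0019 -0.0008] t 18.4 pos [ 0.4845 -0.2048  0.0673] F [-1.2  0.7 12.7] w 0.0241
```

>>> drive_tool:
  rotation:
    - [0,0,0]
    - [0,0,0]
    - [0,0,0]
    - [0,0,0]
    - [0,0,0]
    - [0,0,0]
    - [0,0,0]
    - [0,0,0]
  xyz:
    - [0,0,0]
    - [0,0,0]
    - [0,0,0]
    - [0,0,0]
    - [0,0,-10]
    - [0,0,-30]
    - [0,0,-60]
    - [0,0,-95]
  hand: [44,44,44,44,44,44,44,44]

```text
t: 19.07
position: [0.4831, -0.2039, 0.1624]
eef_rot: [-3.141, 0.002, -0.219]
ft_force: [-0.3, 0.8, 0.5]
gripper_width: 0.044
grasp_force: 0.0
```

```bash
python3 -c "
from h import *
delta('r',3,.16)"
```

```text
r 3 xyz [  65.7 -331.2    2.6] rot [-0.0009  0.0025  0.1292] t 19.0667 pos [ 0.4831 -0.2039  0.1624] F [-0.3  0.8  0.5] w 0.044
```

>>> drive_tool:
  rotation:
    - [0,0,0.015]
    - [0,0,0.03]
    - [0,0,0.05]
    - [0,0,0.07]
    - [0,0,0.09]
    - [0,0,0.11]
    - [0,0,0.129]
    - [0,0,0.129]
  xyz:
    - [8,-38,0]
    - [15,-76,0]
    - [23,-115,0]
    - [31,-154,0]
    - [39,-193,0]
    - [46,-232,0]
    - [54,-271,0]
    - [60,-302,0]
  hand: [44,44,44,44,44,44,44,44]

```text
t: 19.73
position: [0.6085, 0.0803, 0.1625]
eef_rot: [-3.141, -0.001, -0.348]
ft_force: [0.3, -0.2, -0.4]
gripper_width: 0.0441
grasp_force: 0.0
```

```bash
python3 -c "
from h import *
delta('r',3,.12)"
```

```text
r 3 xyz [  1.5 -26.9  42.5] rot [-0.0005 -0.0007  0.0005] t 19.7333 pos [0.6085 0.0803 0.1625] F [ 0.3 -0.2 -0.4] w 0.0441
```

>>> drive_tool:
  rotation:
    - [0,0,0]
    - [0,0,0]
    - [0,0,0]
    - [0,0,0]
    - [0,0,0]
    - [0,0,0]
    - [0,0,0]
    - [0,0,0]
  xyz:
    - [0,-20,8]
    - [0,-29,20]
    - [0,-29,32]
    - [0,-29,42]
    - [0,-29,42]
    - [0,-29,42]
    - [0,-29,42]
    - [0,-29,42]
  hand: [44,44,44,44,44,44,44,44]

```text
t: 20.4
position: [0.6181, 0.104, 0.1205]
eef_rot: [-3.141, -0.001, -0.349]
ft_force: [-0.7, -0.1, 0.5]
gripper_width: 0.044
grasp_force: 0.0
```

```bash
python3 -c "
from h import *
delta('r',3,.068)"
```

```text
r 3 xyz [ 0.5 -1.4 52.5] rot [-0.0003 -0.0012 -0.0006] t 20.4 pos [0.6181 0.104  0.1205] F [-0.7 -0.1  0.5] w 0.044
```

>>> drive_tool:
  rotation:
    - [0,0,0]
    - [0,0,0]
    - [0,0,0]
    - [0,0,0]
    - [0,0,0]
    - [0,0,0]
    - [0,0,0]
    - [0,0,0]
  xyz:
    - [0.5,-1.4,8]
    - [0.5,-1.4,18]
    - [0.5,-1.4,28]
    - [0.5,-1.4,38]
    - [0.5,-1.4,46]
    - [0.5,-1.4,52]
    - [0.5,-1.4,52]
    - [0.5,-1.4,52]
  hand: [44,44,44,44,44,44,44,44]

```text
t: 21.07
position: [0.6187, 0.1059, 0.0674]
eef_rot: [3.142, 0.0, -0.348]
ft_force: [0.2, 0.4, -0.1]
gripper_width: 0.0441
grasp_force: 0.0
```

>>> drive_tool:
  rotation:
    - [0,0,0]
    - [0,0,0]
    - [0,0,0]
    - [0,0,0]
    - [0,0,0]
    - [0,0,0]
    - [0,0,0]
    - [0,0,0]
  xyz:
    - [0,0,0]
    - [0,0,0]
    - [0,0,0]
    - [0,0,0]
    - [0,0,0]
    - [0,0,-2]
    - [0,0,-6]
    - [0,0,-12]
  hand: [20,20,20,20,20,20,20,20]

```text
t: 21.73
position: [0.6184, 0.1059, 0.0796]
eef_rot: [3.141, 0.001, -0.348]
ft_force: [-1.0, 0.2, -0.5]
gripper_width: 0.0239
grasp_force: 25.0
```

```bash
python3 -c "
from h import *
delta('c',3,.172)"
```

```text
c 3 xyz [-66.6 343.5 -92.2] rot [ 0.0003  0.0011 -0.1297] t 21.7333 pos [0.6184 0.1059 0.0796] F [-1.   0.2 -0.5] w 0.0239
```

>>> drive_tool:
  rotation:
    - [0,0,0]
    - [0,0,0]
    - [0,0,0]
    - [0,0,0]
    - [0,0,-0.03]
    - [0,0,-0.05]
    - [0,0,-0.07]
    - [0,0,-0.09]
  xyz:
    - [0,0,-15]
    - [0,0,-35]
    - [0,0,-55]
    - [0,0,-75]
    - [-2,12,-88]
    - [-7,38,-92]
    - [-13,70,-92]
    - [-20,105,-92]
  hand: [20,20,20,20,20,20,20,20]

```text
t: 22.4
position: [0.5636, 0.0135, 0.1724]
eef_rot: [-3.141, -0.001, -0.255]
ft_force: [0.4, -0.7, -0.6]
gripper_width: 0.024
grasp_force: 25.0
```

```bash
python3 -c "
from h import *
delta('c',3,.172)"
```

```text
c 3 xyz [-68.3 232.7   0.3] rot [-0.0001 -0.0013 -0.0373] t 22.4 pos [0.5636 0.0135 0.1724] F [ 0.4 -0.7 -0.6] w 0.024
```

>>> drive_tool:
  rotation:
    - [0,0,-0.01]
    - [0,0,-0.02]
    - [0,0,-0.034]
    - [0,0,-0.034]
    - [0,0,-0.034]
    - [0,0,-0.034]
    - [0,0,-0.034]
    - [0,0,-0.034]
  xyz:
    - [-10,36,0]
    - [-21,72,0]
    - [-32,108,0]
    - [-42,144,0]
    - [-53,180,0]
    - [-62,210,0]
    - [-67,227,0]
    - [-68,231,0]
  hand: [20,20,20,20,20,20,20,20]

```text
t: 23.07
position: [0.4384, -0.1942, 0.1722]
eef_rot: [3.141, -0.001, -0.227]
ft_force: [0.6, -0.2, -0.2]
gripper_width: 0.024
grasp_force: 25.0
```

```bash
python3 -c "
from h import *
delta('c',3,.11)"
```

```text
c 3 xyz [ 0.4  0.  62.2] rot [ 0.0007 -0.0006 -0.0089] t 23.0667 pos [ 0.4384 -0.1942  0.1722] F [ 0.6 -0.2 -0.2] w 0.024
```

>>> drive_tool:
  rotation:
    - [0,0,-0.005]
    - [0,0,-0.005]
    - [0,0,-0.005]
    - [0,0,-0.005]
    - [0,0,-0.005]
    - [0,0,-0.005]
    - [0,0,-0.005]
    - [0,0,-0.005]
  xyz:
    - [0,2,10]
    - [0,2,24]
    - [0,2,40]
    - [0,2,54]
    - [0,2,62]
    - [0,2,62]
    - [0,2,62]
    - [0,2,62]
  hand: [20,20,20,20,20,20,20,20]

```text
t: 23.73
position: [0.4396, -0.1939, 0.1102]
eef_rot: [3.141, -0.001, -0.218]
ft_force: [-0.1, 0.8, 0.3]
gripper_width: 0.0242
grasp_force: 25.0
```

```bash
python3 -c "
from h import *
delta('c',3,.0670)
a=cv2.resize(cams.capture('scene')[140:320,130:290],None,fx=3,fy=3,interpolation=2)
cv2.imwrite('pics/s5.png',a)"
```

```text
c 3 xyz [-0.7  0.6 43.2] rot [ 0.0004 -0.0011 -0.0001] t 23.7333 pos [ 0.4396 -0.1939  0.1102] F [-0.1  0.8  0.3] w 0.0242
```

View pics/s5.png

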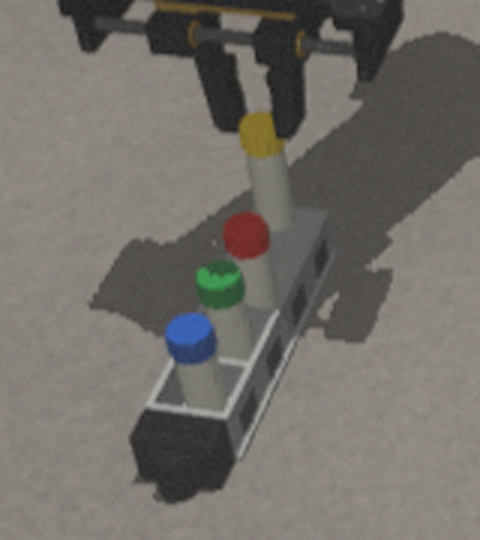

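Blue, green and red stand upright in pockets 1 to 3. Yellow, cap (262,134), is over pocket 4.

>>> drive_tool:
  rotation:
    - [0,0,0]
    - [0,0,0]
    - [0,0,0]
    - [0,0,0]
    - [0,0,0]
    - [0,0,0]
    - [0,0,0]
    - [0,0,0]
  xyz:
    - [-0.5,0.5,6]
    - [-0.5,0.5,14]
    - [-0.5,0.5,22]
    - [-0.5,0.5,30]
    - [-0.5,0.5,36]
    - [-0.5,0.5,40]
    - [-0.5,0.5,42]
    - [-0.5,0.5,43]
  hand: [20,20,20,20,20,20,20,20]

```text
t: 24.45
position: [0.4389, -0.1947, 0.0669]
eef_rot: [3.141, -0.001, -0.219]
ft_force: [-1.3, 1.2, 10.2]
gripper_width: 0.0242
grasp_force: 25.0
```

```bash
python3 -c "
from h import *
delta('c',3,.067)"
```

```text
c 3 xyz [-0.1 -0.3 -0.1] rot [ 0.0004 -0.0009 -0.0007] t 24.45 pos [ 0.4389 -0.1947  0.0669] F [-1.3  1.2 10.2] w 0.0242
```

>>> drive_tool:
  rotation:
    - [0,0,0]
    - [0,0,0]
    - [0,0,0]
    - [0,0,0]
    - [0,0,0]
    - [0,0,0]
    - [0,0,0]
    - [0,0,0]
  xyz:
    - [0,0,0]
    - [0,0,0]
    - [0,0,0]
    - [0,0,0]
    - [0,0,-10]
    - [0,0,-30]
    - [0,0,-60]
    - [0,0,-95]
  hand: [44,44,44,44,44,44,44,44]

```text
t: 25.12
position: [0.4378, -0.1939, 0.1625]
eef_rot: [-3.141, 0.002, -0.219]
ft_force: [-0.0, -0.2, -0.3]
gripper_width: 0.0439
grasp_force: 0.0
```

>>> drive_tool:
  rotation:
    - [0,0,0]
    - [0,0,0]
    - [0,0,0]
    - [0,0,0]
    - [0,0,0]
    - [0,0,0]
    - [0,0,0]
    - [0,0,0]
  xyz:
    - [-2,25,-10]
    - [-6,60,-20]
    - [-12,98,-30]
    - [-18,136,-30]
    - [-24,174,-30]
    - [-30,212,-30]
    - [-36,250,-30]
    - [-40,270,-30]
  hand: [44,44,44,44,44,44,44,44]

```text
t: 25.78
position: [0.3389, -0.4525, 0.1922]
eef_rot: [3.14, -0.0, -0.221]
ft_force: [1.1, 0.6, 0.2]
gripper_width: 0.0437
grasp_force: 0.0
```

```bash
python3 -c "
from h import *
a=cams.capture('top')[130:340,120:500];b=cams.capture('scene')[190:320,160:480]
cv2.imwrite('pics/f.png',np.vstack([cv2.resize(a,(640,354),interpolation=2),cv2.resize(b,(585,238),interpolation=2)[:, :585] if 0 else cv2.resize(b,(640,246)[:2],interpolation=2)]))"
```

```text
(no output)
```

View pics/f.png

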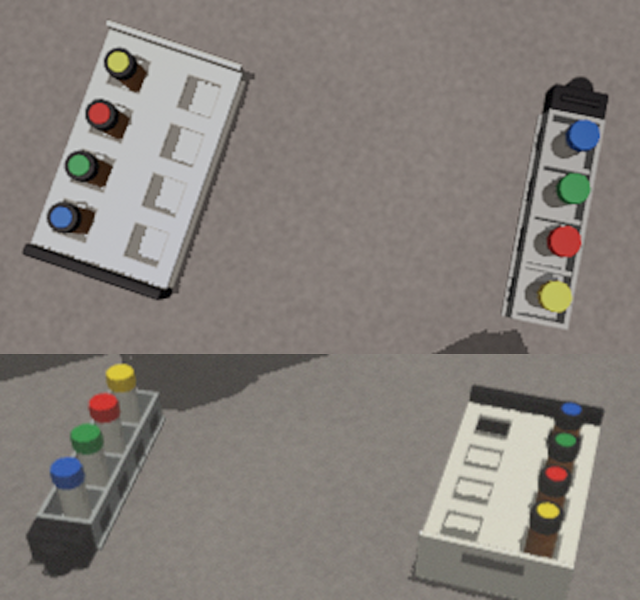

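The final view shows all four samples upright in order from the black head: blue (584,135), green (574,188), red (564,241), yellow (555,296). The duplicates are untouched in the rack. I check the cap positions numerically, then hand in if they fit.

```bash
python3 -c "
from h import *
from workcell import sign_off
e=[]
for i,p in enumerate([(584,135),(574,188),(564,241),(555,296)]):
    w=plane('top',((p[0]+.5)*380/640-.5+120,(p[1]+.5)*210/354-.5+130),.079)[:2]
    e.append(rot(CY).T@(w-CT)-[-X[i],0])
print(np.round(e,4)); 
if np.abs(e).max()<.008: print(sign_off())
"
```

```text
[[-0.0013  0.0011]
 [-0.0009  0.0015]
 [-0.0001  0.002 ]
 [-0.0002  0.0013]]
the job is handed in; nothing more can be done
None
```

All four samples stand upright in the cassette in rack order from the black head (blue, green, red, yellow), each within about 2.5 mm of its pocket centre by the final top view; the amber duplicates look undisturbed, and I handed the job in at about 26 s.

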